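Refill the spice carousel and bring the jar to the front

ROBOT

A 6-joint arm with a two-finger parallel gripper is mounted at the origin on a cart in front of the work surface, level with it; the furniture and walls round the work are solid. World frame = base frame: x ahead of the robot, y to its left, z up, the work surface at z = 0. Lengths are in mm, angles in rad, forces in N, time in s.
With the tool pointing down it reaches from about 300 to 775 mm from the base axis. Payload 14.6 kg.
Tool frame: the origin (TCP) lies between the finger pads; the fingertips stand 17 mm ahead of it and the grasp point (between the pads) lies 2 mm behind it (manip.tip_reach is the distance from the TCP to the fingertips, in mm); z points along the fingers, y is the line along which they close (so a half turn about z gives the same grasp; the last joint's range is limited). The gripper opens to 94 mm and grips with 3 to 60 N. Pads are 16 mm wide; open, the fingers measure 119 mm over their backs; the gripper's body (75 mm by 177 mm) begins 78 mm behind the grasp point.
Start: joints at [-1.172, 0.3, 1.521, -0, 1.321, -0.067], TCP at [247.018, -491.398, 222.446] pointing down, gripper open.
Joint ranges: [-3.03, 3.03], [-0.79, 2.21], [0.23, 2.52], [-1.04, 4.18], [0, 3.07], [-2.55, 2.55]. Speed limits (rad/s): [2.22, 2.22, 2.57, 3.14, 3.14, 3.14].

INTERFACE

Orientations are given as [roll, pitch, yaw] about the fixed x, y, z axes, in that order (R = Rz(yaw) Ry(pitch) Rx(roll)).
In Python, from cell import manip, viewer gives the robot as it stands.
- The arm moves only by the tool apply_moves, never from a script. Its argument "moves" is a list of rows, each a list of 3 entries, a list of its own where there are three numbers: the shift along the tool's x, y, z each as a share of 0.25 m, from -1 to 1, then the turn, a rotation vector about the tool's x, y, z each as a share of pi rad, from -1 to 1, then the closure, from 0 (fully open) to 1 (shut). In form: [[[dx, dy, dz], [wx, wy, wz], grip], ...]. A call has 1 to 12 rows; each row is the pose to reach, as a shift and turn from the pose commanded when the call began, along the tool's axes at that moment, turning the shorter way round; what a row does not reach only later rows make up. A row lasts 1/12 s, in which the tool goes at most 41.7 mm and 7.16 degrees, less where a joint would pass 70% of its speed; a pose out of reach is approached as far as the arm can. A call with a number of a shift or a turn outside -1 to 1 is refused whole. A call with a gripper value outside its range is refused whole. The fingers move at their own pace and stop on an object; "squeeze" is the grip in N (left out, the last holds). Time passes only in rows, so rows that repeat a pose let the fingers close. It gives the time, the measured TCP pose, the force, the opening and the grip force at its end, in the units of the state.
- manip.read_state(): the state, without advancing time (a new reading comes with each control period).
- viewer.camera(name): name is "scene" or "top" or "wrist"; returns the picture (400x640x3 uint8, blue, green, red); there is no depth.
- viewer.camera_info(name): a dict with "camera_matrix" (3x3 intrinsics, pixels), "R" (3x3) and "t" (3): a world point X has camera coordinates R X + t. Camera axes: x right, y down, z forward; pixel columns grow to the right and rows downward; lengths in mm; the calibration is good to about 2 mm. A picture is of the moment at which its call begins: read the wrist's pose just before it. camera_info takes no time and is no camera call; for the wrist camera it gives the pose at the moment of the call.
- manip.sign_off(): hands the job in; it is judged then, once.
The state is a dict: "clock": time; "joints": joint angles; "qd": joint speeds; "effort": joint torques, N m; "eef_pos": TCP position; "eef_rot": TCP orientation; "wrist_force": force on the tool from outside, world axes, zero at the start; "moment": the same for the moment, N m; "finger_gap": finger opening in mm; "finger_force": force on a finger pad.
Only numpy, scipy, OpenCV 4.12 (cv2) and the standard library are available. Lean on these libraries where they do the work, as an engineer would, in place of code of your own. Each camera call takes 0.05 s, during which the arm holds its last target. There are 200 camera calls.

TASK

Put the spice jar that stands on the worktop beside the egg timer upright into the empty cup of the spice carousel and let go of it, then turn the carousel by the bar knob on top until that jar stands directly over the tongue with the steel pin at the front of the foot. Finish while still gripping the knob, holding the carousel still: do not let go at the end. Do not tip the jar over, and leave the egg timer, the cutlery and the sink plug where they are.

Things in the scene. Friction and masses are not known exactly. Their poses are not given: they have to be found in the camera images.
- jar_mid (a point): Loose spice jar: upright clear glass cylinder, 41 mm diameter, 105 mm tall, about 0.11 kg, with a straight dark cap on its top 21 mm. It stands on the worktop near the egg timer, to the robot's right of the carousel. The point is its centre, half-way up (52 mm above its underside); z is up along the jar.
- empty_cup (a point): Centre of the floor of the empty jar cup on the turning tray, 25 mm above the worktop and 85 mm from the turning axis. The cup is a pale wooden ring: inside 47 mm wide, flaring to 53 mm at the mouth, 24 mm deep, outside 61 mm, so a seated jar stands out 81 mm above the ring. The other two cups, 120 degrees to either side, hold like jars that are fixed. The point turns with the tray: its -x axis points outward from the turning axis through this cup.
- knob_mid (a point): Centre of the carousel's bar knob, on the turning axis, 166 mm above the worktop: a wooden bar 42 mm long (x), 16 mm wide (y), 32 mm high (z), on a 13 mm thick steel post. It is fixed to the tray, and its length points towards the empty cup, which lies to its -x. The jars' tops, at 130 mm, stand below the knob.
- carousel_foot: Fixed foot of the spice carousel, a wooden disc under the turning tray; origin on the turning axis at worktop height. The tray is 236 mm across, its top 25 mm above the worktop. The front is the foot's -x direction, not always straight towards the robot: there a 20 mm wide wooden tongue with an upright steel pin (9 mm thick, 18 mm high, 126 mm from the axis) sticks out from under the tray.
- carousel (a joint): Angle of the tray on the foot in rad, growing anticlockwise seen from above; at 0 and at every full turn (6.283) the empty cup is at the front, over the tongue. It starts between 0.9 and 2.3, the empty cup on the robot's right-hand side of the carousel. Turns freely either way over the range used, with light friction (about 0.12 N m), and stays where it is left.
- jar: The same loose jar, origin at the centre of its underside. Wall cabinets hang behind the carousel: fronts 0.65 m ahead of the robot, undersides 0.61 m above the worktop, so move the jar and the gripper low (jar lifted about 80 mm clears everything on the way).
- knob: The same bar knob, origin at the centre of its underside.
- egg_timer: Bystander: round dome-shaped egg timer, 61 mm across, 60 mm tall, standing right of the carousel near the loose jar; origin at its underside.
- teaspoon: Bystander: teaspoon lying behind and right of the carousel, 132 mm long, 9 mm high.
- fork: Bystander: fork lying behind the carousel, 196 mm long, 13 mm high.
- sink_plug: Bystander: black sink plug, 48 mm wide, 33 mm tall, on the worktop in front of the sink.

How it is judged:
By the outcome, as a careful person would: the job done as asked, in the order asked, and still so for the second after the job is handed in, while the arm keeps its last pose, push and grip.
It also fails if it takes over 51 s, if anything falls off the work surface, if the arm or the gripper's body presses on something with over 40 N, if the wrist force passes 120 N, or if a joint passes its speed limit or range.

## Working session

There is one attempt and no reset: what is moved stays moved. The work goes in short steps, Python scripts to look and compute and a tool call to move; the robot and the scene stay as the last step left them, time stands still between calls to the robot, and variables do not carry over. Pictures are saved under pics/ and viewed, at most 13 in all, crops included, and the job is handed in when it is done.

Besides the shell and the picture viewer there is one more tool, called after ">>>" as name(argument=value, ...) on one line, values as JSON. apply_moves: Moves the arm, as the interface text tells. Shift numbers are shares of 0.25 m and turn numbers shares of pi rad, none past 1 either way. Its arguments: {"type":"object","properties":{"moves":{"type":"array"},"squeeze":{"type":"number"}},"required":["moves"]}

```bash
mkdir -p pics; ls; python3 - <<'E'
from cell import manip, viewer
import cv2,json
s=manip.read_state(); print(s)
for n in ["scene","top"]:
    cv2.imwrite(f"pics/{n}0.png",viewer.camera(n))
    i=viewer.camera_info(n); print(n,{k:(v.tolist() if hasattr(v,'tolist') else v) for k,v in i.items()})
E
```

```text
pics
{'clock': 0.0, 'joints': array([-1.17161449e+00,  3.00473163e-01,  1.52155694e+00, -2.80698705e-05,
        1.32069771e+00, -6.65865606e-02]), 'qd': array([ 2.07435120e-04,  1.10437042e-04, -1.44592824e-03,  1.17983169e-03,
       -1.60502394e-03,  6.65123006e-05]), 'effort': array([-4.39662963e-04, -5.31802726e+01, -3.52736056e+01,  7.08753197e-02,
        2.43863388e-02, -8.89891680e-05]), 'eef_pos': array([ 246.9170112 , -491.19755686,  221.8953985 ]), 'eef_rot': array([-3.14045820e+00, -4.84023789e-05,  4.65775334e-01]), 'wrist_force': array([ 0.42731543, -0.38779591, -0.18502807]), 'moment': array([-0.04219128,  0.03859954,  0.02735252]), 'finger_force': 0.0, 'finger_gap': 94.12826998259906}
scene {'camera_matrix': [[474.07387711704786, 0.0, 314.1675260137969], [0.0, 474.07387711704786, 193.77736438832275], [0.0, 0.0, 1.0]], 'R': [[0.5677355996628588, -0.8229769592761332, 0.01962685344278037], [-0.4108347605292464, -0.30391622363454396, -0.8595636849894224], [0.713366026956941, 0.47994151051177886, -0.5106516014577268]], 't': [-474.45051115831336, 272.488897020628, 895.851092916488]}
top {'camera_matrix': [[451.6403854881065, 0.0, 316.8021124921028], [0.0, 451.6403854881065, 195.8132916144883], [0.0, 0.0, 1.0]], 'R': [[-0.05388537802223425, -0.9985339792604976, -0.0051242850815612214], [-0.9778627025725346, 0.053807571102459775, -0.202210979448675], [0.2021902592929235, -0.005885367809230511, -0.9793285768794915]], 't': [-149.47976337710438, 601.9937099197302, 963.0921781608009]}
```

View pics/top0.png

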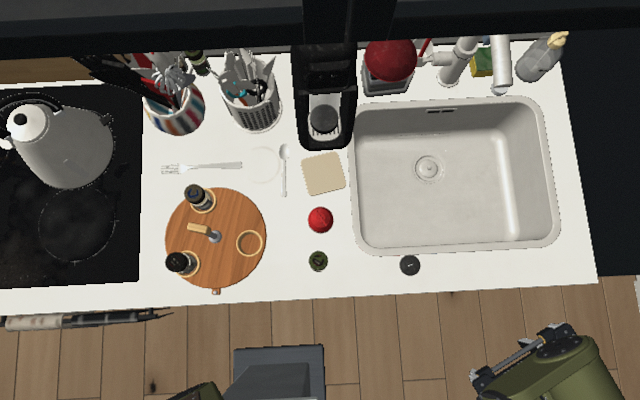

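View pics/scene0.png

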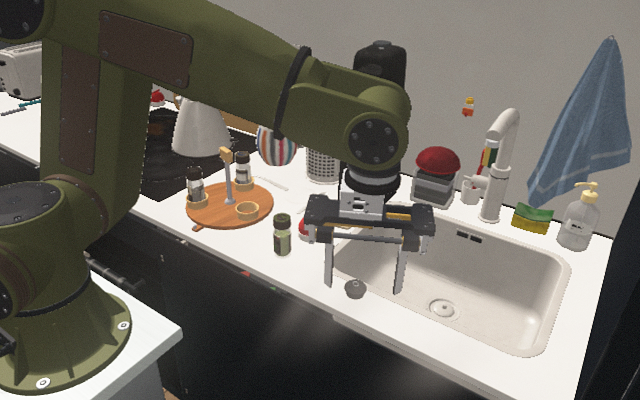

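The top view shows the tray centred near (216,238), empty cup (250,243), knob (199,229), pin (216,291), loose jar (318,261), timer (320,220). In the scene view the loose jar is at (282,235) and the knob at (227,155).

```bash
cat > h.py <<'E'
import numpy as np, cv2
from cell import manip, viewer
from scipy.spatial.transform import Rotation as Ro
def ray(info,u,v):
    K,R,t=(np.array(info[k],float) for k in("camera_matrix","R","t"))
    d=R.T@np.linalg.solve(K,[u,v,1.]); return -R.T@t,d
def onz(info,u,v,z):
    c,d=ray(info,u,v); return c+d*(z-c[2])/d[2]
def proj(info,X):
    K,R,t=(np.array(info[k],float) for k in("camera_matrix","R","t"))
    p=K@(R@np.array(X,float)+t); return p[:2]/p[2]
def cross(r1,r2):
    A=np.c_[r1[1],-r2[1]]; s=np.linalg.lstsq(A,r2[0]-r1[0],rcond=None)[0]
    a,b=r1[0]+s[0]*r1[1],r2[0]+s[1]*r2[1]; return (a+b)/2,np.linalg.norm(a-b)
def rel(target,yaw=None,tilt=None):
    """shift shares & turn shares from current measured pose to tool-down pose at target"""
    s=manip.read_state(); R=Ro.from_euler('xyz',s['eef_rot'])
    d=R.inv().apply(np.array(target)-s['eef_pos'])/250
    w=None if yaw is None else (R.inv()*Ro.from_euler('xyz',[np.pi,0,yaw])).as_rotvec()/np.pi
    return d.round(4),w
E
python3 - <<'E'
from h import *
T=cv2.imread("pics/top0.png");S=cv2.imread("pics/scene0.png");it=viewer.camera_info("top");isc=viewer.camera_info("scene")
def big(m,box):
    x0,y0,x1,y1=box;k=np.zeros_like(m);k[y0:y1,x0:x1]=m[y0:y1,x0:x1]
    c=max(cv2.findContours(k,cv2.RETR_EXTERNAL,cv2.CHAIN_APPROX_NONE)[0],key=cv2.contourArea);return c
H=cv2.cvtColor(T,cv2.COLOR_BGR2HSV);HS=cv2.cvtColor(S,cv2.COLOR_BGR2HSV)
m=cv2.inRange(H,(3,90,60),(20,255,255))
c=big(m,(150,170,280,290))
hull=cv2.convexHull(c)[:,0,:]
P=np.array([onz(it,u,v,25) for u,v in hull])
(x,y),r=cv2.minEnclosingCircle(P[:,:2].astype(np.float32)); print("tray",x,y,r)
# lsq circle
A=np.c_[2*P[:,:2],np.ones(len(P))];s=np.linalg.lstsq(A,(P[:,:2]**2).sum(1),rcond=None)[0];print("lsq",s[:2],np.sqrt(s[2]+s[:2]@s[:2]))
c=big(cv2.inRange(H,(0,0,0),(180,255,140)),(300,240,340,280));print("jar bbox top",cv2.boundingRect(c));(u,v),_=cv2.minEnclosingCircle(c);print(u,v,onz(it,u,v,105),onz(it,u,v,52))
c=big(cv2.inRange(HS,(0,0,0),(180,255,140)),(265,205,297,262));b=cv2.boundingRect(c);print("jar scene",b)
c1=big(cv2.inRange(H,(0,0,0),(180,255,140)),(300,240,340,280));b1=cv2.boundingRect(c1)
print("cross centre",cross(ray(it,b1[0]+b1[2]/2,b1[1]+b1[3]/2),ray(isc,b[0]+b[2]/2,b[1]+b[3]/2)))
c=big(cv2.inRange(H,(0,150,100),(5,255,255))|cv2.inRange(H,(170,150,100),(180,255,255)),(300,200,340,240));(u,v),r=cv2.minEnclosingCircle(c);print("timer",onz(it,u,v,30),r)
print("cup",onz(it,250,243,49),"knob",onz(it,199,228,182),"pin",onz(it,216,291,10),"plug",onz(it,410,265,25))
o=np.hstack([cv2.resize(T[180:300,155:285],None,fx=4,fy=4,interpolation=2)[:480],np.pad(cv2.resize(T[235:285,290:345],None,fx=5,fy=5,interpolation=2),((0,230),(0,0),(0,0)))])
cv2.imwrite("pics/c1.png",o);print(o.shape)
E
```

```text
tray 515.9915771484375 57.27340316772461 118.02962493896484
lsq [517.0156456   57.29866161] 116.67654107739929
jar bbox top (309, 251, 19, 21)
318.0 261.0 [ 443.81154155 -176.71427203  105.        ] [ 447.01243598 -176.75460891   52.        ]
jar scene (274, 235, 17, 21)
cross centre (array([ 447.14301347, -177.437954  ,   24.26409176]), np.float64(1.0896001904308719))
timer [ 543.50549109 -184.27456977   30.        ] 11.779827117919922
cup [495.54842099 -26.27630941  49.        ] knob [516.15888714  53.70635433 182.        ] pin [394.27482759  59.79275187  10.        ] plug [ 428.29059697 -385.27457833   25.        ]
(480, 795, 3)
```

View pics/c1.png

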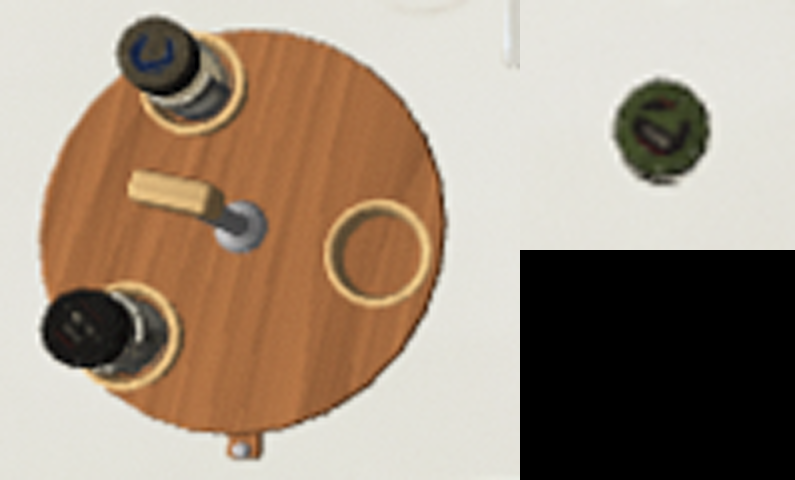

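>>> apply_moves(moves=[[[0.64, -0.38, 0.04], [0, 0, -0.271], 0.2], [[0.64, -0.38, 0.04], [0, 0, -0.271], 0.2], [[0.64, -0.38, 0.04], [0, 0, -0.271], 0.2], [[0.64, -0.38, 0.04], [0, 0, -0.271], 0.2], [[0.64, -0.38, 0.04], [0, 0, -0.271], 0.2], [[0.64, -0.38, 0.04], [0, 0, -0.271], 0.2], [[0.64, -0.38, 0.04], [0, 0, -0.271], 0.2], [[0.64, -0.38, 0.04], [0, 0, -0.271], 0.2], [[0.64, -0.38, 0.04], [0, 0, -0.271], 0.2]])

```text
clock: 0.85
eef_pos: [347.2, -334.6, 212.3]
eef_rot: [-3.141, -0.0, 1.314]
wrist_force: [-0.6, 0.5, -1.1]
finger_gap: 75.3
finger_force: 0.0
```

```bash
python3 - <<'E'
from h import *
s=manip.read_state();print(s['clock'],s['eef_pos'],s['eef_rot'],s['joints'],rel([445,-177,210],1.318))
E
```

```text
0.85 [ 347.22162277 -334.6239631   212.27336165] [-3.14123882e+00 -2.24370336e-04  1.31381281e+00] [-8.42891888e-01  1.57926800e-01  1.71984628e+00 -9.13288758e-06
  1.26423846e+00 -5.85905651e-01] (array([0.7092, 0.218 , 0.0092]), array([-1.12479128e-04, -7.16549904e-05, -1.33281204e-03]))
```

>>> apply_moves(moves=[[[0.71, 0.218, 0.01], [0, 0, 0], 0.2], [[0.71, 0.218, 0.01], [0, 0, 0], 0.2], [[0.71, 0.218, 0.01], [0, 0, 0], 0.2], [[0.71, 0.218, 0.01], [0, 0, 0], 0.2], [[0.71, 0.218, 0.01], [0, 0, 0], 0.2], [[0.71, 0.218, 0.01], [0, 0, 0], 0.2], [[0.71, 0.218, 0.01], [0, 0, 0], 0.2]])

```text
clock: 1.43
eef_pos: [444.8, -176.1, 209.8]
eef_rot: [-3.141, 0.0, 1.316]
wrist_force: [0.9, -1.3, -0.0]
finger_gap: 75.3
finger_force: 0.0
```

```bash
python3 - <<'E'
from h import *
s=manip.read_state();print(s['clock'],s['eef_pos'],s['eef_rot'])
iw=viewer.camera_info("wrist");cv2.imwrite("pics/w1.png",viewer.camera("wrist"));np.savez("w1.npz",**{k:np.array(iw[k]) for k in("camera_matrix","R","t")})
print(ray(iw,320,200),proj(iw,[445,-177,105]),proj(iw,[445,-177,0]))
E
```

```text
1.4333 [ 444.75152038 -176.10763701  209.77462188] [-3.14118495e+00  2.17135068e-05  1.31579335e+00]
(array([ 462.90618577, -103.22936541,  372.62961061]), array([-0.05097092, -0.24974846, -0.96706439])) [317.02454827 206.23034447] [316.62150707 181.47119286]
```

View pics/w1.png

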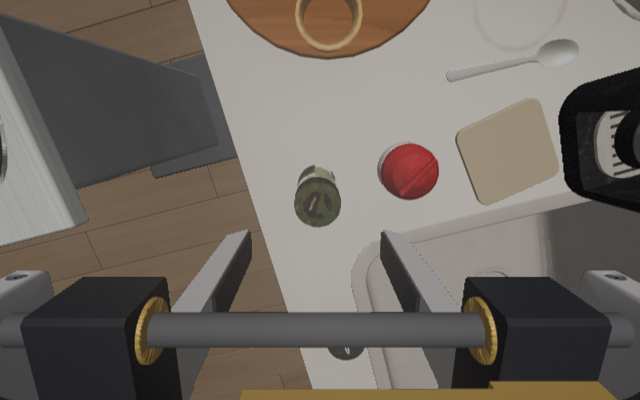

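The wrist view shows the jar's cap centred near (318,203), the timer at (410,171) and the ring of the empty cup at (329,18).

```bash
python3 - <<'E'
from h import *
W=cv2.imread("pics/w1.png");iw=dict(np.load("w1.npz"))
g=cv2.inRange(cv2.cvtColor(W,cv2.COLOR_BGR2HSV),(0,0,0),(180,255,120));k=np.zeros_like(g);k[182:240,285:350]=g[182:240,285:350]
c=max(cv2.findContours(k,0,1)[0],key=cv2.contourArea);print(cv2.boundingRect(c))
x,y,w,h=cv2.boundingRect(c);u=x+w/2;v=y+h-w/2
print(u,v,onz(iw,u,v,105))
for p in [(409.5,171,30)]:print(onz(iw,*p))
s=manip.read_state();print(rel([*onz(iw,u,v,105)[:2],68],1.318))
E
```

```text
(294, 182, 47, 45)
317.5 203.5 [ 445.9918911  -174.77787503  105.        ]
[ 544.12614937 -184.88399582   30.        ]
(array([0.0097, 0.0044, 0.5672]), array([-1.33332342e-04,  2.15385408e-05, -9.44161940e-04]))
```

>>> apply_moves(moves=[[[0.006, 0.004, 0.15], [0, 0, 0], 0.25], [[0.006, 0.004, 0.3], [0, 0, 0], 0.25], [[0.006, 0.004, 0.42], [0, 0, 0], 0.25], [[0.006, 0.004, 0.5], [0, 0, 0], 0.25], [[0.006, 0.004, 0.567], [0, 0, 0], 0.25], [[0.006, 0.004, 0.567], [0, 0, 0], 0.35], [[0.006, 0.004, 0.567], [0, 0, 0], 0.45], [[0.006, 0.004, 0.567], [0, 0, 0], 0.5], [[0.006, 0.004, 0.567], [0, 0, 0], 0.55], [[0.006, 0.004, 0.567], [0, 0, 0], 0.65], [[0.006, 0.004, 0.567], [0, 0, 0], 0.8], [[0.006, 0.004, 0.567], [0, 0, 0], 0.8]], squeeze=15)

```text
clock: 2.48
eef_pos: [446.4, -175.7, 69.2]
eef_rot: [3.14, 0.001, 1.317]
wrist_force: [-1.7, -0.3, 7.3]
finger_gap: 40.6
finger_force: 15.0
```

>>> apply_moves(moves=[[[0, 0, -0.04], [0, 0, 0], 0.8], [[0, 0, -0.1], [0, 0, 0], 0.8], [[0, 0, -0.18], [0, 0, 0], 0.8], [[0, 0, -0.26], [0, 0, 0], 0.8], [[0, 0, -0.32], [0, 0, 0], 0.8], [[0, 0, -0.34], [0, 0, 0], 0.8], [[0, 0, -0.34], [0, 0, 0], 0.8], [[0, 0, -0.34], [0, 0, 0], 0.8]])

```text
clock: 3.15
eef_pos: [445.7, -175.2, 152.8]
eef_rot: [-3.141, -0.0, 1.317]
wrist_force: [-0.0, 0.1, -1.1]
finger_gap: 40.4
finger_force: 15.0
```

```bash
python3 - <<'E'
from h import *
s=manip.read_state();print(s['eef_pos'],s['wrist_force'],s['finger_gap'])
iw=viewer.camera_info("wrist");W=viewer.camera("wrist");cv2.imwrite("pics/w2.png",W);np.savez("w2.npz",**{k:np.array(iw[k]) for k in("camera_matrix","R","t")})
it=viewer.camera_info("top");T=viewer.camera("top")
# top: pin, front direction, tray rim
print(proj(iw,[*s['eef_pos'][:2],190-0]))
H=cv2.cvtColor(T,cv2.COLOR_BGR2HSV)
m=cv2.inRange(H,(8,60,165),(30,160,255));m2=np.zeros_like(m);m2[225:262,232:268]=m[225:262,232:268]
c=max(cv2.findContours(m2,0,1)[0],key=cv2.contourArea);(u,v),r=cv2.minEnclosingCircle(c);e=cv2.fitEllipse(c);print("ring",u,v,r,e,onz(it,*e[0],49))
for p in[(215,292.5,18),(215,289.5,8)]:print(onz(it,*p))
o=cv2.resize(T[275:300,200:230],None,fx=10,fy=10,interpolation=0)
cv2.imwrite("pics/c2.png",np.vstack([np.hstack([o,np.zeros((250,340,3),np.uint8)]),W[:250]]))
E
```

```text
[ 445.70996418 -175.17523596  152.84665826] [-0.03783015  0.11818912 -1.11263174] 40.4320039177057
[317.3733313  294.73175153]
ring 247.5 243.0 23.754045486450195 ((246.7216339111328, 242.11114501953125), (35.646636962890625, 39.826995849609375), 14.892969131469727) [497.94862377 -18.95531455  49.        ]
[391.00177696  60.29954034  18.        ]
[397.78230185  62.50219785   8.        ]
```

View pics/c2.png

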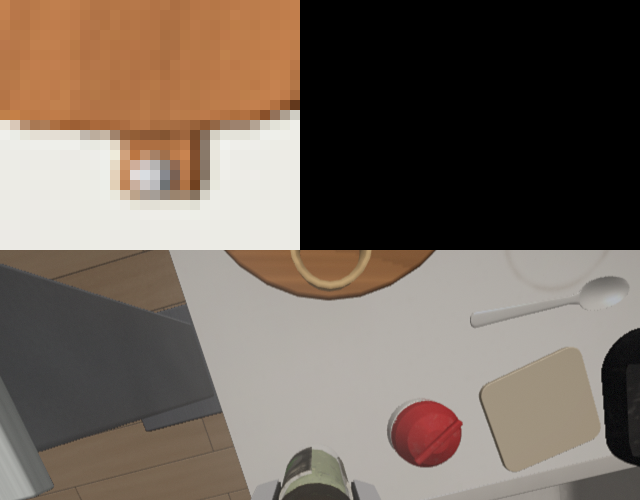

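The pin is at about (215.3,292.3) in the top image; in the wrist view the jar is held and the cup's ring is only partly visible at the top edge, so I'll move nearer and look again.

>>> apply_moves(moves=[[[0.06, 0.014, 0], [0, 0, 0], 0.8], [[0.14, 0.032, 0], [0, 0, 0], 0.8], [[0.22, 0.05, 0], [0, 0, 0], 0.8], [[0.27, 0.062, 0], [0, 0, 0], 0.8], [[0.286, 0.066, 0], [0, 0, 0], 0.8], [[0.286, 0.066, 0], [0, 0, 0], 0.8], [[0.286, 0.066, 0], [0, 0, 0], 0.8]])

```text
clock: 3.83
eef_pos: [479.5, -110.5, 152.7]
eef_rot: [-3.141, 0.0, 1.317]
wrist_force: [-0.2, -0.2, -1.8]
finger_gap: 40.6
finger_force: 15.0
```

```bash
python3 - <<'E'
from h import *
s=manip.read_state();print(s['eef_pos'],s['finger_gap'])
iw=viewer.camera_info("wrist");W=viewer.camera("wrist");cv2.imwrite("pics/w3.png",W);np.savez("w3.npz",**{k:np.array(iw[k]) for k in("camera_matrix","R","t")})
print(proj(iw,[496,-25,49]),proj(iw,[391,60,18]),proj(iw,[517,57.3,166]))
E
```

```text
[ 479.48592958 -110.49581055  152.68877353] 40.5972887166126
[309.61030856  97.91493308] [160.85023707  28.61349986] [ 301.98338712 -160.0355836 ]
```

View pics/w3.png

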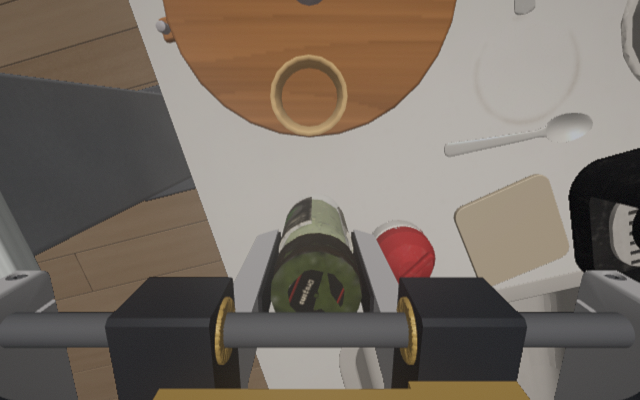

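The ring is centred near (309.5,95), the pin top is at (163,27) and the post base at (310,0); the held jar's cap is near (316,288).

```bash
python3 - <<'E'
from h import *
W=cv2.imread("pics/w3.png");iw=dict(np.load("w3.npz"));H=cv2.cvtColor(W,cv2.COLOR_BGR2HSV)
# ring colour vs tray: sample
for p in[(309,62),(274,95),(309,130),(345,95),(250,60),(309,95),(309,48)]:print(p,H[p[1],p[0]])
m=cv2.inRange(H,(14,60,110),(28,150,255));k=np.zeros_like(m);k[48:142,262:356]=m[48:142,262:356]
c=max(cv2.findContours(k,0,1)[0],key=cv2.contourArea);e=cv2.fitEllipse(cv2.convexHull(c));print(e,onz(iw,*e[0],49))
# tray circle fit, visible arc
t=cv2.inRange(H,(3,80,40),(20,255,255));t[140:]=0;c=max(cv2.findContours(t,0,1)[0],key=cv2.contourArea)[:,0,:]
q=cv2.convexHull(c)[:,0,:];q=q[(q[:,1]>45)];P=np.array([onz(iw,u,v,25)[:2] for u,v in q]);A=np.c_[2*P,np.ones(len(P))]
s=np.linalg.lstsq(A,(P**2).sum(1),rcond=None)[0];print("tray",s[:2],np.sqrt(s[2]+s[:2]@s[:2]),len(P))
print("pin",onz(iw,163,25,18),"cap",onz(iw,316,288,188),"postbase",onz(iw,310,-5,25))
E
```

```text
(309, 62) [ 16 114  98]
(274, 95) [ 17 100 155]
(309, 130) [ 18  93 183]
(345, 95) [ 18  99 180]
(250, 60) [ 14 140 137]
(309, 95) [ 14 137 140]
(309, 48) [ 13 143 136]
((308.260986328125, 80.0821533203125), (98.47223663330078, 111.7662582397461), 163.0777587890625) [498.32967725 -12.11381986  49.        ]
tray [517.12476503  58.49007613] 116.49183723563263 22
pin [393.70320313  62.0896722   18.        ] cap [ 479.48100053 -108.26135061  188.        ] postbase [515.87124076  50.82455375  25.        ]
```

```bash
python3 - <<'E'
from h import *
W=cv2.imread("pics/w3.png");iw=dict(np.load("w3.npz"));H=cv2.cvtColor(W,cv2.COLOR_BGR2HSV)
m=cv2.inRange(H,(15,50,85),(28,120,255));k=np.zeros_like(m);k[48:137,264:355]=m[48:137,264:355]
k=cv2.morphologyEx(k,cv2.MORPH_OPEN,np.ones((3,3)))
n,l,st,ce=cv2.connectedComponentsWithStats(k);i=1+st[1:,4].argmax();print(st[i],ce[i])
pts=cv2.findNonZero((l==i).astype(np.uint8));h=cv2.convexHull(pts)[:,0,:]
P=np.array([onz(iw,u,v,49)[:2] for u,v in h]);print("enc",cv2.minEnclosingCircle(P.astype(np.float32)))
x,y,w,hh=st[i][:4];print(onz(iw,x+w/2-.5,y+hh/2-.5,49),"cam",ray(iw,0,0)[0])
E
```

```text
[ 270   55   78   81 2377] [307.74000841  93.6407236 ]
enc ((495.3474426269531, -23.47588348388672), 30.250106811523438)
[495.71765235 -22.69756359  49.        ] cam [497.63134456 -37.60017739 315.55356719]
```

>>> apply_moves(moves=[[[0.08, -0.005, 0], [0, 0, 0], 0.8], [[0.18, -0.011, 0], [0, 0, 0], 0.8], [[0.27, -0.017, 0], [0, 0, 0], 0.8], [[0.33, -0.021, 0], [0, 0, 0], 0.8], [[0.346, -0.022, 0.02], [0, 0, 0], 0.8], [[0.346, -0.022, 0.06], [0, 0, 0], 0.8], [[0.346, -0.022, 0.1], [0, 0, 0], 0.8], [[0.346, -0.022, 0.12], [0, 0, 0], 0.8], [[0.346, -0.022, 0.12], [0, 0, 0], 0.8], [[0.346, -0.022, 0.12], [0, 0, 0], 0.8]])

```text
clock: 4.72
eef_pos: [496.0, -25.8, 122.7]
eef_rot: [-3.141, 0.0, 1.316]
wrist_force: [0.3, -0.1, -0.0]
finger_gap: 40.2
finger_force: 15.0
```

```bash
python3 - <<'E'
from h import *
s=manip.read_state();print(s['eef_pos'],s['finger_gap'])
W=viewer.camera("wrist");S=viewer.camera("scene")
cv2.imwrite("pics/c4.png",np.hstack([cv2.resize(W[60:330,190:450],(400,415)),cv2.resize(S[130:245,180:290],(396,415))]))
E
```

```text
[495.99251976 -25.80348203 122.74201657] 40.24831942081213
```

View pics/c4.png

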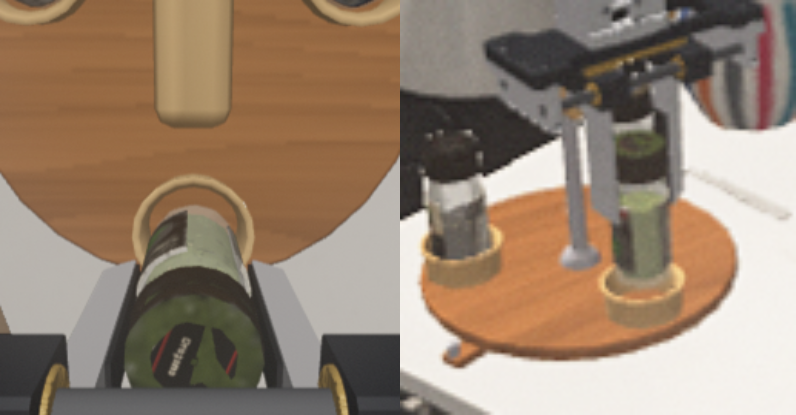

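The jar's base sits over the ring (ring centre about 193, jar about 197 in the left crop), and the scene crop on the right agrees, so I'll lower it.

>>> apply_moves(moves=[[[0, -0.003, 0.02], [0, 0, 0], 0.8], [[0, -0.003, 0.035], [0, 0, 0], 0.8], [[0, -0.003, 0.05], [0, 0, 0], 0.8], [[0, -0.003, 0.065], [0, 0, 0], 0.8], [[0, -0.003, 0.08], [0, 0, 0], 0.8], [[0, -0.003, 0.092], [0, 0, 0], 0.8], [[0, -0.003, 0.1], [0, 0, 0], 0.8], [[0, -0.003, 0.106], [0, 0, 0], 0.8], [[0, -0.003, 0.106], [0, 0, 0], 0.8]])

```text
clock: 5.57
eef_pos: [495.4, -24.9, 96.4]
eef_rot: [-3.141, 0.0, 1.317]
wrist_force: [0.2, -0.6, -1.1]
finger_gap: 40.7
finger_force: 15.0
```

>>> apply_moves(moves=[[[0, 0, 0.004], [0, 0, 0], 0.8], [[0, 0, 0.008], [0, 0, 0], 0.8], [[0, 0, 0.01], [0, 0, 0], 0.8], [[0, 0, 0.01], [0, 0, 0], 0.8]])

```text
clock: 5.9
eef_pos: [495.6, -24.9, 94.3]
eef_rot: [3.141, -0.0, 1.317]
wrist_force: [-0.6, 0.0, 0.6]
finger_gap: 40.8
finger_force: 15.0
```

>>> apply_moves(moves=[[[0, 0, 0.003], [0, 0, 0], 0.8], [[0, 0, 0.006], [0, 0, 0], 0.8], [[0, 0, 0.006], [0, 0, 0], 0.8]])

```text
clock: 6.15
eef_pos: [496.4, -25.1, 94.2]
eef_rot: [3.139, -0.0, 1.317]
wrist_force: [-1.9, -0.1, 14.0]
finger_gap: 40.4
finger_force: 15.0
```

Contact with the floor of the cup. I'll release symmetrically and go straight up.

>>> apply_moves(moves=[[[0, 0, -0.004], [0, 0, 0], 0.8], [[0, 0, -0.004], [0, 0, 0], 0.5], [[0, 0, -0.004], [0, 0, 0], 0.4], [[0, 0, -0.004], [0, 0, 0], 0.3], [[0, 0, -0.004], [0, 0, 0], 0.3], [[0, 0, -0.004], [0, 0, 0], 0.3], [[0, 0, -0.1], [0, 0, 0], 0.3], [[0, 0, -0.25], [0, 0, 0], 0.3], [[0, 0, -0.4], [0, 0, 0], 0.3], [[0, 0, -0.53], [0, 0, 0], 0.3], [[0, 0, -0.53], [0, 0, 0], 0.3], [[0, 0, -0.53], [0, 0, 0], 0.3]])

```text
clock: 7.15
eef_pos: [496.0, -25.0, 226.4]
eef_rot: [3.139, -0.0, 1.317]
wrist_force: [-0.7, -1.2, -0.9]
finger_gap: 65.6
finger_force: 0.0
```

```bash
python3 - <<'E'
from h import *
s=manip.read_state();print(s['eef_pos'],s['finger_gap'])
iw=viewer.camera_info("wrist");W=viewer.camera("wrist");cv2.imwrite("pics/w5.png",W);np.savez("w5.npz",**{k:np.array(iw[k]) for k in("camera_matrix","R","t")})
print(proj(iw,[517,57.5,182]),ray(iw,0,0)[0])
E
```

```text
[495.9693445  -24.98989964 226.4140906 ] 65.58794657754183
[316.04201161  96.53606985] [513.48292378  48.01359449 389.32529799]
```

View pics/w5.png

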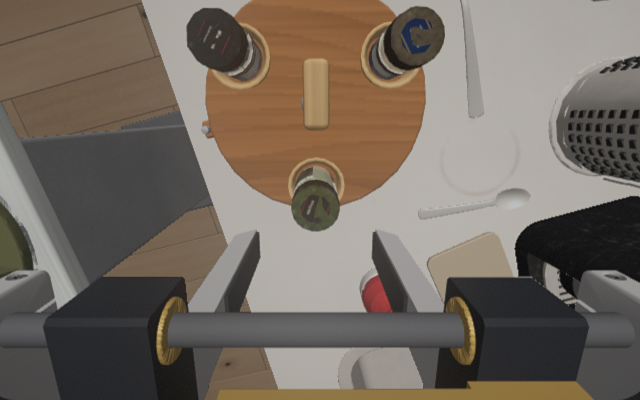

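The jar stands upright in the cup at (316,195); the knob's top is centred near (316,94) and lies straight along the image columns; the pin is at (206,127).

```bash
python3 - <<'E'
from h import *
W=cv2.imread("pics/w5.png");iw=dict(np.load("w5.npz"));H=cv2.cvtColor(W,cv2.COLOR_BGR2HSV)
print(H[94,316],H[94,290],H[124,205],H[130,210])
m=cv2.inRange(H,(15,40,130),(28,135,255));k=np.zeros_like(m);k[50:140,295:337]=m[50:140,295:337]
c=max(cv2.findContours(k,0,1)[0],key=cv2.contourArea);r=cv2.minAreaRect(c);print(r)
b=np.array([onz(iw,u,v,182)[:2] for u,v in cv2.boxPoints(r)]);print("knob",b.mean(0),np.linalg.norm(np.diff(b,axis=0),axis=1),[np.degrees(np.arctan2(*(d[::-1]))) for d in np.diff(b,axis=0)])
t=cv2.inRange(H,(3,90,40),(18,255,255));t=cv2.morphologyEx(t,cv2.MORPH_OPEN,np.ones((9,9)))
c=max(cv2.findContours(t,0,1)[0],key=cv2.contourArea);q=np.vstack([p for p in cv2.convexHull(c)[:,0,:]])
q=q[(q[:,1]>5)];P=np.array([onz(iw,u,v,25)[:2] for u,v in q])
for _ in range(4):
    A=np.c_[2*P,np.ones(len(P))];s=np.linalg.lstsq(A,(P**2).sum(1),rcond=None)[0];R=np.sqrt(s[2]+s[:2]@s[:2]);e=np.abs(np.hypot(*(P-s[:2]).T)-R);P=P[e<max(1.0,1.5*e.mean())]
print("tray",s[:2],R,len(P),e.max())
cv2.imwrite("pics/c5.png",np.hstack([cv2.resize(W[105:145,185:235],(500,400),interpolation=0),cv2.resize(W[45:145,290:345],(220,400),interpolation=0)]))
E
```

```text
[ 18 104 167] [ 14 140 140] [ 13 124 144] [ 8 32 89]
((315.5, 92.0), (68.0, 25.0), 90.0)
knob [517.21486942  59.62915273] [14.66435294 38.93500138 15.4199046 ] [np.float64(-14.495297473702468), np.float64(-103.97089009308365), np.float64(165.46747585925806)]
tray [517.24973969  59.15654612] 116.29473172901609 37 0.9213375427631121
```

View pics/c5.png

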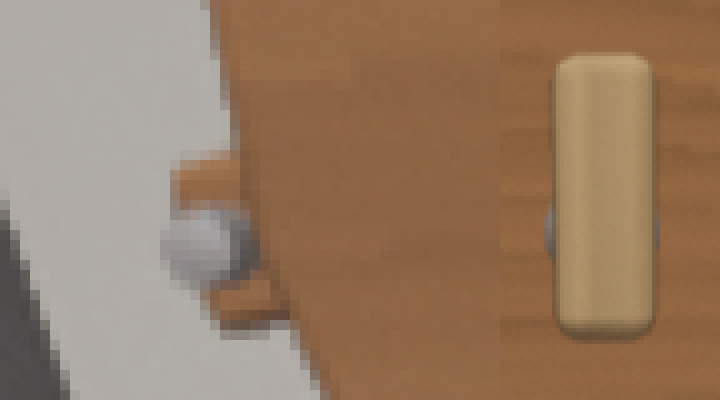

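The pin's top is at (204.5,129.3) with the tongue's end centred just behind it, and the knob is square to the image.

```bash
python3 - <<'E'
from h import *
iw=dict(np.load("w5.npz"));ax=np.array([517.25,59.3])
for nm,u,v,z in[("pintop",204.5,129.3,18),("pintop",204.5,129.3,26),("pinbase",208,128.5,8),("tong",204,129.3,8),("tongA",202,122,8),("tongB",207.5,136.5,8)]:
    d=onz(iw,u,v,z)[:2]-ax;print(nm,z,np.hypot(*d),np.degrees(np.arctan2(d[1],d[0]))%360)
it=viewer.camera_info("top")
for z in(18,26):
    d=onz(it,214.8,292,z)[:2]-[517,57.3];print("top",np.hypot(*d),np.degrees(np.arctan2(d[1],d[0]))%360)
s=manip.read_state();print(s['eef_pos'],s['eef_rot'],s['joints'],rel([517.1,58.2,206],np.radians(75.6)),rel([517.1,58.2,166]))
E
```

```text
pintop 18 125.62151894111918 178.57052483940285
pintop 26 122.99038478310362 178.68471007125152
pinbase 8 124.76933791768143 178.45358957821085
tong 8 129.46403998225432 178.37800044331792
tongA 8 129.4425634717141 174.74001073854228
tongB 8 128.33413025262723 182.21165111498965
top 124.91115294593057 178.42015285000036
top 124.92215955714072 179.25076130496356
[495.36780561 -24.89765855 224.81383864] [ 3.14155117e+00 -2.25592876e-05  1.31721399e+00] [-1.24085901e-01  1.77325765e-01  1.66708576e+00  1.76706517e-05
  1.29713708e+00  1.29491661e-01] (array([0.3436, 0.0008, 0.0753]), array([ 1.32135298e-05, -7.16595259e-06, -7.17764751e-04])) (array([0.3436, 0.0008, 0.2353]), None)
```

>>> apply_moves(moves=[[[0.15, 0.001, 0], [0, 0, 0], 0.35], [[0.3, 0.001, 0], [0, 0, 0], 0.45], [[0.344, 0.001, 0], [0, 0, 0], 0.5], [[0.344, 0.001, 0], [0, 0, 0], 0.5], [[0.344, 0.001, 0.06], [0, 0, 0], 0.5], [[0.344, 0.001, 0.14], [0, 0, 0], 0.5], [[0.344, 0.001, 0.2], [0, 0, 0], 0.5], [[0.344, 0.001, 0.232], [0, 0, 0], 0.5], [[0.344, 0.001, 0.232], [0, 0, 0], 0.5], [[0.344, 0.001, 0.232], [0, 0, 0], 0.5]])

```text
clock: 8.03
eef_pos: [517.2, 57.7, 167.1]
eef_rot: [-3.141, 0.0, 1.317]
wrist_force: [-0.2, -0.2, 0.2]
finger_gap: 47.2
finger_force: 0.0
```

Close on the knob gently first.

>>> apply_moves(moves=[[[0, 0, 0], [0, 0, 0], 0.6], [[0, 0, 0], [0, 0, 0], 0.7], [[0, 0, 0], [0, 0, 0], 0.8], [[0, 0, 0], [0, 0, 0], 0.95], [[0, 0, 0], [0, 0, 0], 0.95], [[0, 0, 0], [0, 0, 0], 0.95], [[0, 0, 0], [0, 0, 0], 0.95], [[0, 0, 0], [0, 0, 0], 0.95]], squeeze=25)

```text
clock: 8.7
eef_pos: [517.8, 58.2, 167.5]
eef_rot: [3.14, -0.0, 1.317]
wrist_force: [5.8, -2.3, 0.6]
finger_gap: 15.9
finger_force: 25.0
```

>>> apply_moves(moves=[[[0, 0, 0], [0, 0, 0.008], 0.95], [[0, 0, 0], [0, 0, 0.025], 0.95], [[0, 0, 0], [0, 0, 0.045], 0.95], [[0, 0, 0], [0, 0, 0.065], 0.95], [[0, 0, 0], [0, 0, 0.085], 0.95], [[0, 0, 0], [0, 0, 0.105], 0.95], [[0, 0, 0], [0, 0, 0.125], 0.95], [[0, 0, 0], [0, 0, 0.145], 0.95], [[0, 0, 0], [0, 0, 0.165], 0.95], [[0, 0, 0], [0, 0, 0.185], 0.95], [[0, 0, 0], [0, 0, 0.195], 0.95], [[0, 0, 0], [0, 0, 0.2], 0.95]])

```text
clock: 9.7
eef_pos: [518.2, 57.9, 167.5]
eef_rot: [3.14, -0.001, 0.687]
wrist_force: [9.3, -3.6, -0.7]
finger_gap: 15.7
finger_force: 25.0
```

>>> apply_moves(moves=[[[0.002, 0.002, 0], [0, 0, 0.008], 0.95], [[0.002, 0.002, 0], [0, 0, 0.025], 0.95], [[0.002, 0.002, 0], [0, 0, 0.045], 0.95], [[0.002, 0.002, 0], [0, 0, 0.07], 0.95], [[0.002, 0.002, 0], [0, 0, 0.095], 0.95], [[0.002, 0.002, 0], [0, 0, 0.12], 0.95], [[0.002, 0.002, 0], [0, 0, 0.145], 0.95], [[0.002, 0.002, 0], [0, 0, 0.17], 0.95], [[0.002, 0.002, 0], [0, 0, 0.195], 0.95], [[0.002, 0.002, 0], [0, 0, 0.215], 0.95], [[0.002, 0.002, 0], [0, 0, 0.225], 0.95], [[0.002, 0.002, 0], [0, 0, 0.228], 0.95]])

```text
clock: 10.7
eef_pos: [518.3, 57.4, 167.5]
eef_rot: [3.14, -0.001, -0.03]
wrist_force: [4.0, -7.2, 1.8]
finger_gap: 15.7
finger_force: 25.0
```

>>> apply_moves(moves=[[[0, 0, 0], [0, 0, 0], 0.95], [[0, 0, 0], [0, 0, 0], 0.95], [[0, 0, 0], [0, 0, 0], 0.95]])

```text
clock: 10.95
eef_pos: [518.3, 57.4, 167.5]
eef_rot: [3.14, -0.001, -0.028]
wrist_force: [3.4, -6.3, 1.3]
finger_gap: 16.3
finger_force: 25.0
```

```bash
python3 - <<'E'
from h import *
s=manip.read_state();print(s['clock'],s['eef_pos'],s['eef_rot'],s['wrist_force'],s['moment'],s['joints'])
T=viewer.camera("top");S=viewer.camera("scene");W=viewer.camera("wrist")
cv2.imwrite("pics/t6.png",T);cv2.imwrite("pics/s6.png",S);cv2.imwrite("pics/w6.png",W)
a=cv2.resize(T[170:305,150:280],(385,400));b=cv2.resize(S[130:250,170:290],(400,400))
cv2.imwrite("pics/c6.png",np.hstack([a,b]))
E
```

```text
10.95 [518.3430442   57.43078333 167.49807825] [ 3.14041061e+00 -8.63587451e-04 -2.81769949e-02] [ 3.35639626 -6.28197392  1.33301944] [-1.07143831 -0.49688367 -0.01430614] [ 4.07128002e-02  2.89302687e-01  1.66817186e+00 -1.33785886e-03
  1.18333824e+00  1.64019164e+00]
```

View pics/c6.png

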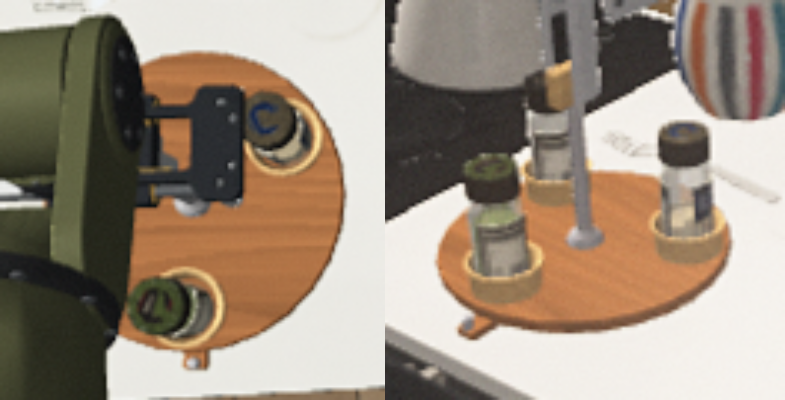

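In the top crop the jar's ring (right edge about 225) stands beside the pin (195,362), and in the scene crop the jar stands upright in its ring (465–543 across) above the tongue. I'll check this numerically.

```bash
python3 - <<'E'
from h import *
T=cv2.imread("pics/t6.png");S=cv2.imread("pics/s6.png");it=viewer.camera_info("top");isc=viewer.camera_info("scene")
def edges(img,info,guessdeg,side):
    H=cv2.cvtColor(img,cv2.COLOR_BGR2HSV);m=cv2.inRange(H,(15,40,120),(28,125,255));return m
# ring outline in both pictures: predicted extremes for angle hypotheses vs measured pale mask extremes
for nm,img,info,ax,box in(("top",T,it,(517,57.3),(190,262,232,292)),("scene",S,isc,(517,57.3),(190,195,222,225))):
    m=edges(img,info,0,0);x0,y0,x1,y1=box;k=np.zeros_like(m);k[y0:y1,x0:x1]=m[y0:y1,x0:x1]
    n,l,st,ce=cv2.connectedComponentsWithStats(k,connectivity=8);i=1+st[1:,4].argmax();print(nm,"mask box",st[i],"right",st[i][0]+st[i][2])
    for a in(174.5,176.5,178.5,180.5,182.5):
        c=np.array(ax)+85*np.array([np.cos(np.radians(a)),np.sin(np.radians(a))]);f=np.linspace(0,2*np.pi,90)
        q=np.array([proj(info,[c[0]+30.5*np.cos(g),c[1]+30.5*np.sin(g),49]) for g in f]);print(a,q.min(0).round(1),q.max(0).round(1))
E
python3 - <<'E'
import cv2,numpy as np
T=cv2.imread("pics/t6.png");S=cv2.imread("pics/s6.png")
cv2.imwrite("pics/c7.png",np.hstack([cv2.resize(T[255:300,185:235],(400,360),interpolation=0),cv2.resize(S[190:235,180:230],(400,360),interpolation=0)]))
E
```

```text
top mask box [203 262  23  25 123] right 226
174.5 [195.6 259.8] [223.1 287.7]
176.5 [197.  259.9] [224.4 287.7]
178.5 [198.3 259.8] [225.8 287.7]
180.5 [199.6 259.8] [227.1 287.7]
182.5 [201.  259.7] [228.4 287.6]
scene mask box [194 201  23  20 299] right 217
174.5 [191.5 200.4] [215.9 213.2]
176.5 [192.3 200.8] [216.7 213.6]
178.5 [193.1 201.2] [217.5 214. ]
180.5 [193.9 201.5] [218.4 214.4]
182.5 [194.7 201.9] [219.2 214.8]
```

View pics/c7.png

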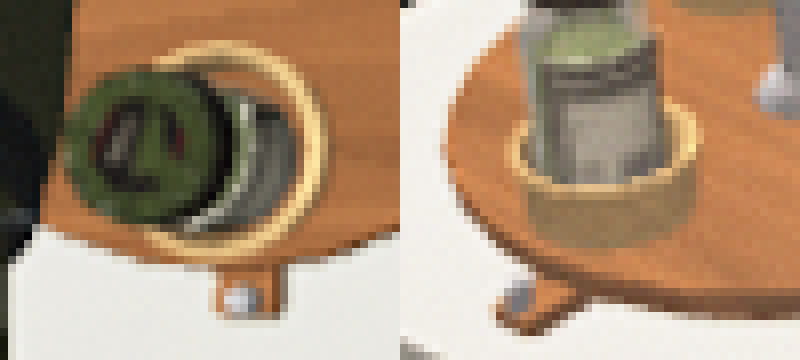

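The ring's edges fit a cup direction of about 178.5°, which matches the pin direction. The jar is upright in its cup, and the arm is still gripping the knob.

```bash
python3 -c "
from cell import manip
print(manip.sign_off())"
```

```text
the job is handed in; nothing more can be done
None
```

The jar stands upright in the formerly empty cup, which is turned to within about 1° of the pin by camera measurement; the job was handed in at about 11 s with the gripper still holding the knob.

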